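# Store two index plates in the slotted cassette and drop its keeper

### The arm

A 7-joint arm with a two-finger parallel gripper is mounted at the origin on a cart in front of the work surface, level with it; the furniture and walls round the work are solid. World frame = base frame: x ahead of the robot, y to its left, z up, the work surface at z = 0. Lengths are in m, angles in rad, forces in N, time in s.
With the tool pointing down it reaches from about 0.35 to 0.9 m from the base axis. Payload 8.1 kg.
Tool frame: the origin (TCP) lies midway between the tips of the shut fingers; the grasp point (between the pads) lies 19 mm behind it; z points along the fingers, x is the direction in which the jaws open and shut, and the axes are right-handed (so a half turn about z gives the same grasp; the last joint's range is limited). The gripper opens to 92 mm and grips with 3 to 60 N. Pads are 19 mm wide; open, the fingers measure 130 mm over their backs; the gripper's body (75 mm by 190 mm) begins 47 mm behind the grasp point.
Start: joints at [1.156, 0.434, 0.025, 1.573, -0.012, 1.134, -0.075], TCP at [0.192, -0.595, 0.227] pointing down, gripper open.
Joint ranges: [-2.62, 2.62], [-0.44, 2.09], [-1.27, 1.32], [0.08, 2.57], [-1.32, 4.46], [0.12, 2], [-2.74, 2.74]. Speed limits (rad/s): [2.22, 2.22, 3.01, 3.01, 3.14, 3.14, 3.14].

### API

Orientations are given as a rotation vector (axis times angle).
In Python, from cell import arm gives the robot as it stands.
- The arm moves only by the tool jog_arm, never from a script. Its argument "commands" is a list of rows, each an object with "translation": the shift along the tool's x, y, z in mm, a list of three; "turn": the turn, a rotation vector about the tool's x, y, z in rad, a list of three. A call has 1 to 12 rows; each row is the pose to reach, as a shift and turn from the pose commanded when the call began, along the tool's axes at that moment; what a row does not reach only later rows make up. A row lasts 1/12 s, in which the tool goes at most 41.7 mm and 7.16 degrees, less where a joint would pass 70% of its speed; a pose out of reach is approached as far as the arm can. A call with a gripper value outside its range is refused whole. "claw" is the closure, from -1 (fully open) to 1 (shut), so that 0 is half open, set as the call begins (left out, the last holds). The fingers move at their own pace and stop on an object; "grip_force" is the grip in N (left out, the last holds). Time passes only in rows, so rows that repeat a pose let the fingers close. It gives the time, the measured TCP pose, the force and the opening at its end, in the units of the state.
- arm.observe(): the state, without advancing time (a new reading comes with each control period).
- arm.get_image(name): name is "scene" or "top" or "wrist"; returns the picture (400x640x3 uint8, blue, green, red); there is no depth.
- arm.camera_info(name): a dict with "vertical_fov" (degrees; the focal length in pixels is half the picture's height over the tangent of half this angle, whatever the lens; pixels are square), "cx", "cy" (the principal point, pixels), "distortion" ([k1, k2, p1, p2, k3] as OpenCV has them; the pictures are not rectified), "eye" and "rotation" of the camera in the world. Camera axes: x right, y up, looking along -z (the intrinsics and any distortion apply to the point x, -y, -z); pixel columns grow to the right and rows downward; lengths in m; the calibration is good to about 2 mm. A picture is of the moment at which its call begins: read the wrist's pose just before it. camera_info takes no time and is no camera call; for the wrist camera it gives the pose at the moment of the call.
- arm.sign_off(): hands the job in, once; it reports no verdict.
Trained networks look in the newest picture that a camera, given by its name, has taken for a name from the list of things; names that differ only in an ending like _2 or _b are one class to them, and where a whole thing is asked for, a point or a joint stands for the part that bears it (a point fixed in the world has none). Each returns a list of dicts, best first, with "confidence" (0 to 1); they miss things now and then, are a little off and sometimes report something else, mostly with a low value. They report only what shows in the picture. A call takes as long as a camera call. They do not tell look-alikes from the thing itself.
- arm.trace(camera, query): "region" (400x640 bool, what is visible of it) and "box" ([left, top, width, height] in pixels, round what is visible of it).
- arm.landmark_of(camera, query): "at" ([column, row] in pixels: a listed point, or the origin of a listed thing).
The state is a dict: "clock": time; "joints": joint angles; "dq": joint speeds; "joint_efforts": joint torques, N m; "position": TCP position; "ee_rot": TCP orientation; "force": force on the tool from outside, world axes, zero at the start; "ft_torque": the same for the moment, N m; "width": opening from 0.0 (shut) to 1.0 (fully open).
Only numpy, scipy, OpenCV 4.12 (cv2) and the standard library are available. Lean on these libraries where they do the work, as an engineer would, in place of code of your own. Each camera call takes 0.05 s, during which the arm holds its last target. There are 200 camera calls.

### The job

Put the turntable's two index plates away in the slotted cassette, each lying flat, pushed fully home against its stop with its black grip pointing straight out of the front: first the large plate into the wide lower slot, then the small plate into the narrow upper slot. Then flip the keeper bar over the front so that it hangs straight down across both slots. Leave the other things on the bench where they are.

Things in the scene. Friction and masses are not known exactly. Their poses are not given: they have to be found in the camera images.
- large_plate: Large index plate: white plastic disc, 110 mm diameter, 5 mm thick, about 0.08 kg, with rings of small dark dots. A flat neck 22 mm wide, 5 mm thick, runs from the disc along its -x, to 130 mm from the origin, and carries an upright black grip. Origin: centre of the disc's underside; z up; -x points from disc to grip. Starts flat on the bench, to the left or right of the cassette.
- large_plate_grip (a point): Middle of the large plate's upright black grip, 116 mm from the plate's origin along its -x and 20 mm above the plate's underside. The grip is a block 30 mm long (plate x), 12 mm thick (plate y; pinch it across this), standing from 5 to 33 mm above the underside.
- small_plate: Small index plate, same build: disc 90 mm diameter, 5 mm thick, about 0.065 kg. Origin: centre of the disc's underside; -x points from disc to grip. It starts lying flat on the bench; which plate lies on the left and which on the right varies.
- small_plate_grip (a point): Middle of the small plate's grip, 106 mm from its origin along its -x and 20 mm above its underside; same grip block (30 x 12 mm, from 5 to 33 mm above the underside).
- cassette: Aluminium cassette bolted to the bench, 133 mm wide, 112 deep, 100 high, open to the front; low flanges reach 84 mm either side of its middle. Origin: on the bench under the middle of its front face; +x into the slots, +y to the robot's left, z up. Two horizontal slots, one above the other, each a pair of steel side ledges with the middle open. A stored plate's neck and grip stay outside in front.
- lower_home (a point): Where the large plate's origin lies when fully home in the lower slot: 50 mm behind the front face, 15 mm up, disc touching its stop and 5 mm proud of the front. Slot: 117 mm wide, floor at 15 mm, roof at 26 mm. Load it first: the grip of a plate in the upper slot stands right above the lower one's.
- upper_home (a point): Where the small plate's origin lies when fully home in the upper slot: 40 mm behind the front face, 57 mm up, disc touching its stop and 5 mm proud of the front. Slot: 97 mm wide, floor at 57 mm, roof at 68 mm.
- keeper (a joint): Angle of the keeper bar (steel, 6 x 12 x 86 mm, hinged about the cassette's y at its top front edge). 0, as at the start: stands up leaning 0.5 rad back (+x) over the cassette, held by its weight. Grows as it is tipped forward (-x); past 0.5 (upright) it falls forward by itself, damped, in about a second, to 3.64: hanging straight down in front of the slots. Under 1 N moves it.
- keeper_tip (a point): Middle of the round cross-pin (10 mm diameter, 22 mm long along y) at the free end of the keeper, 83 mm from its hinge.
- keeper_hinge (a point): Hinge of the keeper: 6 mm in front of the front face, 30 mm left of the middle, 96 mm up.
- mug: Spotted mug, 93 mm high. Origin: centre of its underside. A bystander.
- ink_dropper: Small brown dropper bottle, 102 mm high. Origin: centre of its underside. A bystander.
- tumbler_2: Upturned clear glass tumbler, 72 mm across, 99 mm high. Origin: centre of its underside. A bystander.
- height_block: Brown gauge block, 40 x 50 x 85 mm. Origin: centre of its underside. A bystander.
Not all that is in view belongs to the job. Of the things shaped like the cassette, the aluminium one is meant.

How it is judged:
On the way, in this order (a step that is already met when the one before it is completed fails the run):
1. the large plate lies fully home in the lower slot, released, the keeper still up (x of large_plate in the frame of cassette between 0.046 and 0.053 m and y of large_plate in the frame of cassette between -0.006 and 0.006 m and z of large_plate in the frame of cassette between 0.011 and 0.02 m and angle between large_plate's own z axis and vertical below 0.06 rad and angle between the x axis of large_plate and the x axis of cassette, either way round below 0.2 rad and x of large_plate_grip in the frame of cassette below -0.04 m and linear speed of large_plate below 0.02 m/s and contact force between the fingers and large_plate below 0.1 N and value of joint keeper below 1 rad), for 0.2 s.
2. the small plate lies fully home in the upper slot too, released, the keeper still up (all of step 1 and x of small_plate in the frame of cassette between 0.036 and 0.043 m and y of small_plate in the frame of cassette between -0.006 and 0.006 m and z of small_plate in the frame of cassette between 0.053 and 0.062 m and angle between small_plate's own z axis and vertical below 0.06 rad and angle between the x axis of small_plate and the x axis of cassette, either way round below 0.2 rad and x of small_plate_grip in the frame of cassette below -0.04 m and linear speed of small_plate below 0.02 m/s and contact force between the fingers and small_plate below 0.1 N), for 0.2 s.
At the end, for the whole second after the job is handed in: The large plate rests in the lower slot and the small plate in the upper slot, each flat (within 0.06 rad), within 4 mm of its stop, its grip pointing out of the front within 0.2 rad of straight, released and at rest; the keeper hangs down in front (within 0.14 rad) and is still (x of large_plate in the frame of cassette between 0.046 and 0.053 m and y of large_plate in the frame of cassette between -0.006 and 0.006 m and z of large_plate in the frame of cassette between 0.011 and 0.02 m and angle between each of large_plate, small_plate's own z axis and vertical below 0.06 rad and angle between the x axis of each of large_plate, small_plate and the x axis of cassette, either way round below 0.2 rad and x of each of large_plate_grip, small_plate_grip in the frame of cassette below -0.04 m and linear speed of each of large_plate, small_plate below 0.02 m/s and contact force between the fingers and large_plate below 0.1 N and x of small_plate in the frame of cassette between 0.036 and 0.043 m and y of small_plate in the frame of cassette between -0.006 and 0.006 m and z of small_plate in the frame of cassette between 0.053 and 0.062 m and contact force between the fingers and small_plate below 0.1 N and value of joint keeper above 3.5 rad and velocity of joint keeper below 0.1 rad/s); the robot touches nothing.
It fails at once if a bystander (mug, dropper bottle, tumbler, gauge block) is moved by more than 30 mm (distance of any of mug, ink_dropper, tumbler_2, height_block from where it was at the start of the episode above 0.03 m).
It also fails if it takes over 72 s, if anything falls off the work surface, if the arm or the gripper's body presses on something with over 40 N, if the wrist force passes 120 N, or if a joint passes its speed limit or range.

## Working session

There is one attempt and no reset: what is moved stays moved. The work goes in short steps, Python scripts to look and compute and a tool call to move; the robot and the scene stay as the last step left them, time stands still between calls to the robot, and variables do not carry over. Pictures are saved under pics/ and viewed, about 8 in all and at most 12, crops included, and the job is handed in when it is done.

Besides the shell and the picture viewer there is one more tool, called in YAML: its name, and indented under it one key for each argument. jog_arm: Moves the arm, as the interface text tells. Its arguments: {"type":"object","properties":{"commands":{"type":"array","items":{"type":"object","properties":{"translation":{"type":"array","items":{"type":"number"}},"turn":{"type":"array","items":{"type":"number"}}}}},"claw":{"type":"number"},"grip_force":{"type":"number"}},"required":["commands"]}

```bash
mkdir -p pics; ls
cat > h.py <<'E'
import numpy as np, cv2
from scipy.spatial.transform import Rotation as R
from cell import arm
def K(ci):
    f=200/np.tan(np.radians(ci['vertical_fov'])/2)
    return np.array([[f,0,ci['cx']],[0,f,ci['cy']],[0,0,1.]])
def rot(ci):
    r=np.array(ci['rotation'],float)
    return r if r.shape==(3,3) else R.from_rotvec(r).as_matrix()
def ray(ci,px):
    p=cv2.undistortPoints(np.array(px,float).reshape(-1,1,2),K(ci),np.array(ci['distortion'],float)).reshape(-1,2)
    d=np.c_[p[:,0],-p[:,1],-np.ones(len(p))]
    return np.array(ci['eye'],float),d@rot(ci).T
def onz(ci,px,z):
    e,d=ray(ci,px); return e+d*((z-e[2])/d[:,2])[:,None]
def proj(ci,P):
    q=(np.atleast_2d(P)-np.array(ci['eye']))@rot(ci)
    q=q*[1,-1,-1]
    return cv2.projectPoints(q,np.zeros(3),np.zeros(3),K(ci),np.array(ci['distortion'],float))[0].reshape(-1,2)
E
python3 - <<'E'
from h import *
for c in('scene','top'):
    im=arm.get_image(c); cv2.imwrite(f'pics/{c}0.png',im)
    ci=arm.camera_info(c); print(c,ci)
    for q in['large_plate','large_plate_grip','small_plate','small_plate_grip','cassette','lower_home','upper_home','keeper_tip','keeper_hinge','mug','ink_dropper','tumbler_2','height_block']:
        print(q,[(np.round(d['at']).tolist(),round(d['confidence'],2)) for d in arm.landmark_of(c,q)][:4])
print(arm.observe())
E
```

```text
pics
scene {'vertical_fov': 43.482229770440405, 'cx': 318.4822409531621, 'cy': 198.34997655448083, 'distortion': array([-0.06786691,  0.        ,  0.        ,  0.        ,  0.        ]), 'eye': array([-0.04957517, -1.37813377,  1.36716782]), 'rotation': array([ 0.8706102 , -0.19853817, -0.38432322])}
large_plate [([304.0, 184.0], 0.78)]
large_plate_grip [([270.0, 184.0], 0.96)]
small_plate [([345.0, 267.0], 0.6)]
small_plate_grip [([313.0, 266.0], 0.91)]
cassette [([325.0, 218.0], 0.73), ([318.0, 315.0], 0.65)]
lower_home [([331.0, 308.0], 0.95)]
upper_home [([335.0, 206.0], 0.71), ([325.0, 298.0], 0.58)]
keeper_tip [([327.0, 270.0], 0.66), ([326.0, 180.0], 0.55)]
keeper_hinge [([320.0, 199.0], 0.94), ([311.0, 286.0], 0.71)]
mug [([278.0, 161.0], 0.62)]
ink_dropper [([392.0, 283.0], 0.7), ([326.0, 179.0], 0.41)]
tumbler_2 [([335.0, 181.0], 0.54)]
height_block [([252.0, 170.0], 0.53)]
top {'vertical_fov': 46.08426589229103, 'cx': 314.4768353641653, 'cy': 198.76720472633414, 'distortion': array([-0.08409315,  0.        ,  0.        ,  0.        ,  0.        ]), 'eye': array([0.31471138
[... 679 characters left out ...]
k [([193.0, 237.0], 0.81)]
{'clock': 1.4, 'joints': array([ 1.15638734,  0.43452404,  0.02495914,  1.57320047, -0.01162493,
        1.13399967, -0.07513947]), 'dq': array([ 0.00028522, -0.00016074, -0.00017902,  0.00011474,  0.00114406,
        0.00079729,  0.00070235]), 'joint_efforts': array([-3.38776035e-04, -6.67665410e+01,  9.83554870e-01, -3.14809906e+01,
       -6.07323018e-02,  3.23489041e-02,  2.05756760e-05]), 'position': array([ 0.19174612, -0.59487045,  0.22672623]), 'ee_rot': array([-2.53932658e+00,  1.84968201e+00, -4.00432617e-05]), 'force': array([-0.0916464 , -0.10529211,  0.53623222]), 'ft_torque': array([ 0.00152406, -0.06109501,  0.03034733]), 'width': 1.0002462215127836}
```

Run:
```python
import cv2,numpy as np
t=cv2.imread('pics/top0.png')[110:290,150:490]; s=cv2.imread('pics/scene0.png')[120:350,210:430]
cv2.imwrite('pics/v1.png',cv2.resize(t,None,fx=2.35,fy=2.35,interpolation=2))
cv2.imwrite('pics/v2.png',cv2.resize(s,None,fx=2.6,fy=2.6,interpolation=2))
```

```text
(no output)
```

View pics/v1.png

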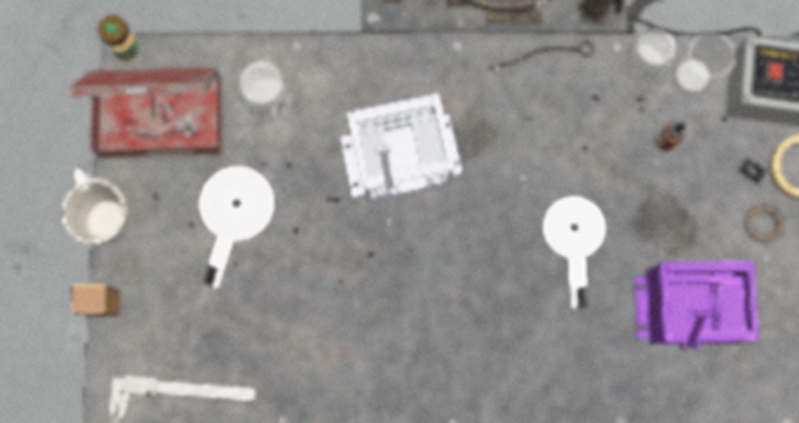

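View pics/v2.png

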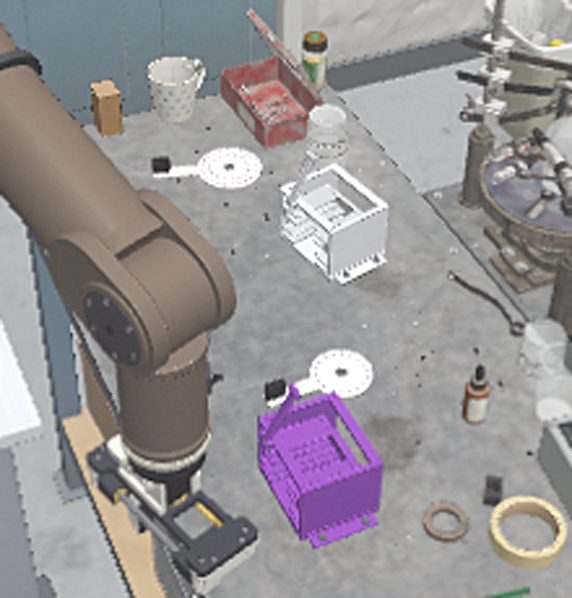

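v1 (top): large plate left, disc at (237,203), grip (210,275). Small plate right, disc (574,227), grip (580,297). Cassette look-alikes: aluminium (400,145), which I choose, and purple (705,303), the decoy. Only two discs match plates; the tape ring (765,220) does not. v2 (scene) confirms this, with both keepers up.

Run:
```python
from h import *
im=cv2.imread('pics/top0.png'); ci=arm.camera_info('top')
m=(im.min(2)>205).astype(np.uint8)
n,l,st,c=cv2.connectedComponentsWithStats(m)
for i in range(1,n):
    if st[i,4]>150: print(i,st[i].tolist(),c[i].round(1))
for nm,px in(('L',(250.9,196.4)),('S',(394.3,206.6))):
    i=l[int(px[1]),int(px[0])]
    b=(l==i).astype(np.uint8); b=cv2.morphologyEx(b,cv2.MORPH_CLOSE,np.ones((3,3)))
    d=cv2.morphologyEx(b,cv2.MORPH_OPEN,cv2.getStructuringElement(2,(17,17)))
    ys,xs=np.nonzero(d); cc=onz(ci,[xs.mean(),ys.mean()],.005)[0]
    cs,_=cv2.findContours(d,0,1); w=onz(ci,cs[0].reshape(-1,2),.005); print(nm,'disc',cc.round(4),'diam',2*np.linalg.norm(w-cc,axis=1).mean())
    ys,xs=np.nonzero(b&~cv2.dilate(d,np.ones((5,5)))&1); nk=onz(ci,[xs.mean(),ys.mean()],.005)[0]
    print('neck',nk.round(4),'dist',np.linalg.norm(nk-cc), 'yaw grip dir',np.degrees(np.arctan2(*(nk-cc)[[1,0]])))
print('grips',onz(ci,[[238,227],[396,235]],.02).round(3))
a=np.array([[345,192],[461,165],[440,94],[348,112]])/2.35+[150,110]
print('cass top corners?',onz(ci,a,.1).round(3))
# scene v2 corners
cs=arm.camera_info('scene')
for nm,px,z in(('near-front-bot',(333,280),0),('base right',(387,262),0),('topnear',(333,234),.1),('topright',(386,208),.1),('topback',(338,167),.1),('topleft',(284,185),.1)):
    print(nm,onz(cs,np.array(px)/2.6+[210,120],z).round(3))
```

```text
23 [295, 150, 51, 43, 1401] [320.  171.8]
26 [235, 181, 32, 51, 875] [249.4 198.8]
28 [381, 194, 27, 47, 638] [394.1 209.7]
29 [188, 197, 14, 16, 163] [194.3 203.5]
34 [197, 271, 61, 16, 315] [222.8 275.7]
35 [532, 315, 16, 29, 169] [538.9 329. ]
36 [278, 328, 96, 72, 2486] [322.2 350.5]
L disc [0.5935 0.022  0.005 ] diam 2.021425940795318
neck [0.6442 0.018  0.005 ] dist 0.05083381601654576 yaw grip dir -4.517556892290131
S disc [0.5935 0.022  0.005 ] diam 2.021425940795318
neck [0.6442 0.018  0.005 ] dist 0.05083381601654576 yaw grip dir -4.517556892290131
grips [[ 0.488  0.304  0.02 ]
 [ 0.463 -0.244  0.02 ]]
cass top corners? [[ 0.599  0.097  0.1  ]
 [ 0.639 -0.068  0.1  ]
 [ 0.743 -0.038  0.1  ]
 [ 0.716  0.094  0.1  ]]
near-front-bot [[ 0.647 -0.055  0.   ]]
base right [[ 0.743 -0.051  0.   ]]
topnear [[ 0.64 -0.06  0.1 ]]
topright [[ 0.742 -0.037  0.1  ]]
topback [[0.719 0.085 0.1  ]]
topleft [[0.62  0.076 0.1  ]]
```

```bash
cat >> h.py <<'E'
def down(yaw): # tool down; jaw axis (tool x) horizontal along direction yaw
    x=np.array([np.cos(yaw),np.sin(yaw),0]); z=np.array([0,0,-1.]); return np.c_[x,np.cross(z,x),z]
def go(pos,Rt,o=None):
    o=o or arm.observe(); R0=R.from_rotvec(o['ee_rot']).as_matrix()
    t=R0.T@(np.array(pos)-o['position'])*1000; w=R.from_matrix(R0.T@Rt).as_rotvec()
    print('move t',t.round(1).tolist(),'turn',w.round(4).tolist())
E
python3 - <<'E'
from h import *
im=cv2.imread('pics/top0.png'); ci=arm.camera_info('top')
m=(im.min(2)>205).astype(np.uint8)
n,l=cv2.connectedComponents(m)
for nm,i,r in(('L',26,13),('S',28,11)):
    b=(l==i).astype(np.uint8); b=cv2.morphologyEx(b,cv2.MORPH_CLOSE,np.ones((5,5)))
    d=cv2.morphologyEx(b,cv2.MORPH_OPEN,cv2.getStructuringElement(2,(15,15)))
    ys,xs=np.nonzero(d); cc=onz(ci,[xs.mean(),ys.mean()],.005)[0]
    cs,_=cv2.findContours(d,0,1); w=onz(ci,cs[0].reshape(-1,2),.005); print(nm,'disc',cc.round(4),'diam',2*np.linalg.norm(w-cc,axis=1).mean())
    nk=(b>0)&(cv2.dilate(d,np.ones((3,3)))==0); ys,xs=np.nonzero(nk); q=onz(ci,np.c_[xs,ys],.005)
    a=np.arctan2(*(q.mean(0)-cc)[[1,0]]); L={'L':.116,'S':.106}[nm]
    print('neck',q.mean(0).round(3),'dir',a,'grip',cc+L*np.array([np.cos(a),np.sin(a),0]))
a=np.array([[650,262],[650,340],[637,310]])/2.35+[150,110]
print('purple',onz(ci,a,.1).round(3).tolist(),onz(ci,a[2:],.0).round(3))
w=arm.camera_info('wrist'); o=arm.observe(); R0=R.from_rotvec(o['ee_rot']).as_matrix()
print('cam in tool',R0.T@(w['eye']-o['position']),R0.T@rot(w),w['vertical_fov'],'R0',R0)
E
```

```text
L disc [0.5995 0.2667 0.005 ] diam 0.1093456347279432
neck [0.516 0.289 0.005] dir 2.8767502255813646 grip [0.48749825 0.29710543 0.005     ]
S disc [ 0.5652 -0.2409  0.005 ] diam 0.08924396304884588
neck [ 0.489 -0.243  0.005] dir -3.1106325542871383 grip [ 0.45926376 -0.24417551  0.005     ]
purple [[0.5, -0.333, 0.1], [0.391, -0.33, 0.1], [0.433, -0.313, 0.1]] [[ 0.44  -0.335  0.   ]]
cam in tool [-0.00047343 -0.08321834 -0.15935693] [[ 9.99999984e-01 -1.79722885e-04  2.52079953e-05]
 [-1.63535035e-04 -9.52599726e-01 -3.04226454e-01]
 [ 7.86895856e-05  3.04226445e-01 -9.52599740e-01]] 71.0825897941341 R0 [[ 3.06687774e-01 -9.51810174e-01  3.01055786e-05]
 [-9.51810175e-01 -3.06687774e-01 -1.96716388e-06]
 [ 1.11053795e-05 -2.80514909e-05 -1.00000000e+00]]
```

Run:
```python
from h import *
go([.42,-.02,.30],down(1.72))
```

```text
move t [-477.2, -393.6, -73.3] turn [0.0, -0.0, -2.9791]
```

jog_arm:
  commands:
    - {"translation": [-80, -60, -73], "turn": [0, 0, -0.12]}
    - {"translation": [-477, -394, -73], "turn": [0, 0, -1.5]}
    - {"translation": [-477, -394, -73], "turn": [0, 0, -1.5]}
    - {"translation": [-477, -394, -73], "turn": [0, 0, -1.5]}
    - {"translation": [-477, -394, -73], "turn": [0, 0, -1.5]}
    - {"translation": [-477, -394, -73], "turn": [0, 0, -1.5]}
    - {"translation": [-477, -394, -73], "turn": [0, 0, -1.5]}
    - {"translation": [-477, -394, -73], "turn": [0, 0, -1.5]}
    - {"translation": [-477, -394, -73], "turn": [0, 0, -1.5]}
    - {"translation": [-477, -394, -73], "turn": [0, 0, -1.5]}
    - {"translation": [-477, -394, -73], "turn": [0, 0, -1.5]}
    - {"translation": [-477, -394, -73], "turn": [0, 0, -1.5]}
  claw: -1

```text
clock: 2.4
position: [0.3729, -0.1372, 0.2897]
ee_rot: [3.118, 0.379, 0.001]
force: [1.1, -0.5, 0.2]
width: 1.001
```

Run:
```python
from h import *
o=arm.observe(); print(o['clock'],o['position'],o['joints'].round(2))
go([.42,-.02,.30],down(1.72))
```

```text
2.4 [ 0.37290526 -0.13719728  0.28965039] [ 0.73  0.04 -0.52  1.94  0.02  1.16  0.44]
move t [73.8, -102.5, -10.4] turn [0.0013, 0.0003, -1.4782]
```

jog_arm:
  commands:
    - {"translation": [74, -102, -10], "turn": [0, 0, -1.478]}
    - {"translation": [74, -102, -10], "turn": [0, 0, -1.478]}
    - {"translation": [74, -102, -10], "turn": [0, 0, -1.478]}
    - {"translation": [74, -102, -10], "turn": [0, 0, -1.478]}
    - {"translation": [74, -102, -10], "turn": [0, 0, -1.478]}
    - {"translation": [74, -102, -10], "turn": [0, 0, -1.478]}
    - {"translation": [74, -102, -10], "turn": [0, 0, -1.478]}
    - {"translation": [74, -102, -10], "turn": [0, 0, -1.478]}
    - {"translation": [74, -102, -10], "turn": [0, 0, -1.478]}
    - {"translation": [74, -102, -10], "turn": [0, 0, -1.478]}
    - {"translation": [74, -102, -10], "turn": [0, 0, -1.478]}
    - {"translation": [74, -102, -10], "turn": [0, 0, -1.478]}

```text
clock: 3.4
position: [0.4208, -0.0227, 0.2992]
ee_rot: [2.049, 2.381, 0.0]
force: [1.0, -0.2, 0.4]
width: 1.005
```

Run:
```python
from h import *
import pickle
for k in range(1): 
    ci=arm.camera_info('wrist'); im=arm.get_image('wrist')
pickle.dump(ci,open('w1.pkl','wb')); cv2.imwrite('pics/w1.png',im)
o=arm.observe(); print(o['clock'],o['position'],o['ee_rot'],o['joints'].round(2))
for q,z in[('large_plate',.0),('large_plate_grip',.02),('small_plate',0),('small_plate_grip',.02),('cassette',0),('lower_home',.015),('upper_home',.057),('keeper_tip',.169),('keeper_hinge',.096)]:
    for d in arm.landmark_of('wrist',q)[:3]: print(q,np.round(d['at']),round(d['confidence'],2),onz(ci,d['at'],z)[0].round(3))
```

```text
3.45 [ 0.42080857 -0.02271056  0.29920943] [ 2.04128043e+00  2.38746553e+00 -6.38447304e-05] [ 0.64  0.1  -0.76  1.87  0.08  1.2   1.58]
large_plate_grip [491. 234.] 0.74 [0.493 0.293 0.02 ]
small_plate [183. 227.] 0.6 [ 0.57 -0.24  0.  ]
small_plate [584. 220.] 0.52 [0.45  0.465 0.   ]
small_plate [319. 271.] 0.34 [ 0.623  0.014 -0.   ]
small_plate_grip [176. 170.] 0.57 [ 0.462 -0.241  0.02 ]
cassette [316. 271.] 0.87 [0.623 0.009 0.   ]
cassette [ 71. 112.] 0.62 [ 0.398 -0.417  0.   ]
lower_home [317. 299.] 0.67 [0.673 0.017 0.015]
lower_home [334. 304.] 0.62 [0.678 0.051 0.015]
upper_home [320. 314.] 0.8 [0.67  0.023 0.057]
upper_home [ 45. 140.] 0.64 [ 0.436 -0.411  0.057]
upper_home [336. 302.] 0.57 [0.643 0.046 0.057]
keeper_tip [182. 224.] 0.53 [ 0.482 -0.164  0.169]
keeper_tip [494. 235.] 0.45 [0.442 0.185 0.169]
keeper_hinge [334. 301.] 0.61 [0.612 0.034 0.096]
keeper_hinge [ 32. 106.] 0.57 [ 0.386 -0.385  0.096]
```

View pics/w1.png

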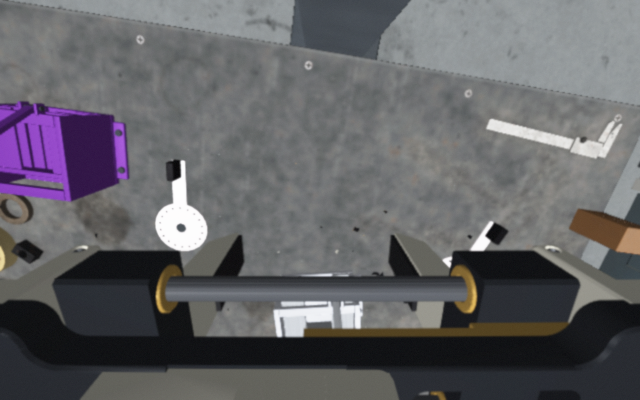

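w1 shows purple cassette (65,150), small plate disc (181,227) with grip (174,170), large grip (497,233); the aluminium one (318,305) is hidden by the gripper. The camera sits on the robot side, so I'll pass over the cassette to see it from above.

Run:
```python
from h import *
go([.80,.03,.36],down(1.72))
```

```text
move t [-1.7, 382.8, -60.9] turn [0.0, 0.0001, -0.007]
```

jog_arm:
  commands:
    - {"translation": [-2, 40, -30], "turn": [0, 0, -0.007]}
    - {"translation": [-2, 383, -61], "turn": [0, 0, -0.007]}
    - {"translation": [-2, 383, -61], "turn": [0, 0, -0.007]}
    - {"translation": [-2, 383, -61], "turn": [0, 0, -0.007]}
    - {"translation": [-2, 383, -61], "turn": [0, 0, -0.007]}
    - {"translation": [-2, 383, -61], "turn": [0, 0, -0.007]}
    - {"translation": [-2, 383, -61], "turn": [0, 0, -0.007]}
    - {"translation": [-2, 383, -61], "turn": [0, 0, -0.007]}
    - {"translation": [-2, 383, -61], "turn": [0, 0, -0.007]}
    - {"translation": [-2, 383, -61], "turn": [0, 0, -0.007]}
    - {"translation": [-2, 383, -61], "turn": [0, 0, -0.007]}
    - {"translation": [-2, 383, -61], "turn": [0, 0, -0.007]}

```text
clock: 4.9
position: [0.8007, 0.0311, 0.358]
ee_rot: [-2.047, -2.38, 0.002]
force: [0.0, -0.0, -0.3]
width: 0.998
```

Run:
```python
from h import *
import pickle
ci=arm.camera_info('wrist'); im=arm.get_image('wrist')
pickle.dump(ci,open('w2.pkl','wb')); cv2.imwrite('pics/w2.png',im)
o=arm.observe(); print(o['clock'],o['position'],o['dq'].round(2))
for q,z in[('large_plate',.0),('large_plate_grip',.02),('cassette',0),('lower_home',.015),('upper_home',.057),('keeper_tip',.169),('keeper_hinge',.096)]:
    for d in arm.landmark_of('wrist',q)[:2]: print(q,np.round(d['at']),round(d['confidence'],2),onz(ci,d['at'],z)[0].round(3))
p=proj(ci,[.67,.02,.08])[0].astype(int); print(p)
x,y=np.clip(p,[130,90],[510,310]); c=im[y-90:y+90,x-130:x+130]; print('crop origin',x-130,y-90)
cv2.imwrite('pics/v4.png',cv2.resize(c,None,fx=3,fy=3,interpolation=2))
```

```text
4.95 [0.80007869 0.03055293 0.35921437] [ 0.02 -0.04 -0.01  0.03  0.   -0.    0.  ]
large_plate [474.  60.] 0.59 [0.597 0.27  0.   ]
large_plate [318.  81.] 0.32 [0.671 0.016 0.   ]
large_plate_grip [339.  32.] 0.66 [0.597 0.038 0.02 ]
cassette [316.  47.] 0.81 [0.619 0.005 0.   ]
lower_home [318.  81.] 0.97 [0.672 0.017 0.015]
upper_home [323.  74.] 0.97 [0.666 0.023 0.057]
keeper_tip [345.  50.] 0.74 [0.65  0.042 0.169]
keeper_hinge [339.  27.] 0.77 [0.61  0.034 0.096]
[321  75]
crop origin 191 0
```

View pics/v4.png

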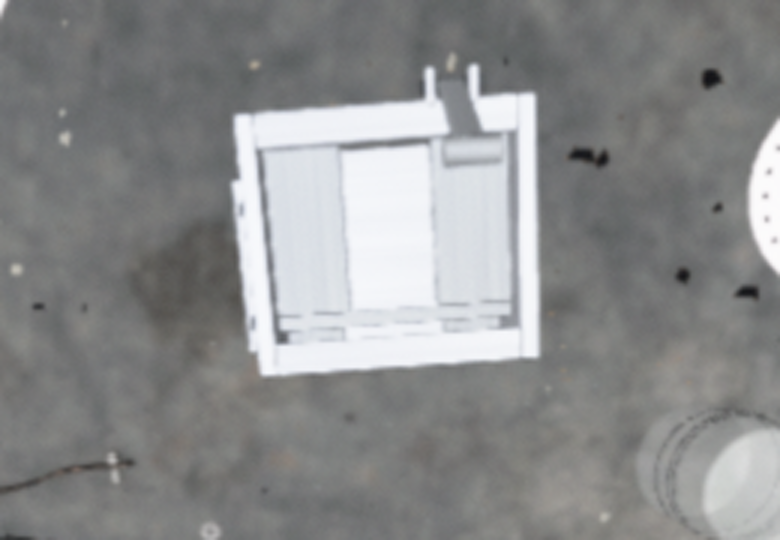

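v4: aluminium cassette seen cleanly from above, top corners at crop (235,115), (535,94), (538,355), (263,375); keeper pin at (474,150).

Run:
```python
from h import *
import pickle
ci=pickle.load(open('w2.pkl','rb'))
c=np.array([[236,115],[535,94],[538,355],[263,374]])/3+[191,0]
w=onz(ci,c,.1)[:,:2]; print(w.round(4).tolist(),[np.linalg.norm(w[i]-w[(i+1)%4]).round(4) for i in range(4)])
m=np.array([[0,-.0665],[0,.0665],[.112,.0665],[.112,-.0665]])
H=(m-m.mean(0)).T@(w-w.mean(0)); U,S,V=np.linalg.svd(H); Rt=(U@V).T
yaw=np.arctan2(Rt[1,0],Rt[0,0]); t=w.mean(0)-Rt@m.mean(0); print('yaw',yaw,'origin',t,'resid mm',((m@Rt.T+t-w)*1000).round(1).tolist())
T=lambda p:(Rt@np.array(p)+t).round(4)
print('lower',T([.05,0]),'upper',T([.04,0]),'tip',T([.034,.03]),'hinge',T([-.006,.03]))
# reproject into top & scene checks
for cn in('top','scene'):
    P=[[*T(q),.1] for q in m]; print(cn,proj(arm.camera_info(cn),P).round(1).tolist())
im=cv2.imread('pics/w2.png'); cv2.imwrite
# large plate disc in w2
b=(im.min(2)>200).astype(np.uint8); n,l,st,cc=cv2.connectedComponentsWithStats(b)
i=l[60,470]; print('large comp',st[i],cc[i]); d=(l==i).astype(np.uint8)
d=cv2.morphologyEx(cv2.morphologyEx(d,3,np.ones((5,5))),2,cv2.getStructuringElement(2,(31,31)))
cs,_=cv2.findContours(d,0,1); q=onz(ci,cs[0].reshape(-1,2),.005)[:,:2]; (x,y),r=cv2.minEnclosingCircle((q*1000).astype(np.float32)); print('disc',x,y,r)
d=onz(ci,arm.landmark_of('wrist','large_plate_grip')[0]['at'],.02)
go([.487,.296,.09],down(1.306))
```

```text
[[0.6376, -0.0549], [0.6096, 0.0743], [0.7179, 0.0984], [0.7464, -0.0306]] [np.float64(0.1322), np.float64(0.1109), np.float64(0.1321), np.float64(0.1114)]
yaw 0.2169300626470762 origin [0.62318359 0.00975634] resid mm [[-0.1, -0.3], [-0.8, 0.4], [0.4, 0.4], [0.5, -0.5]]
lower [0.672  0.0205] upper [0.6622 0.0184] tip [0.6499 0.0464] hinge [0.6109 0.0378]
top [[342.5, 180.5], [303.6, 188.8], [296.7, 157.0], [335.2, 148.9]]
scene [[337.0, 209.4], [316.8, 192.1], [338.5, 182.4], [359.0, 198.8]]
large comp [     0      0    640    400 241673] [317.41722079 206.24233986]
disc 1203.177001953125 104.24381256103516 838.1361694335938
move t [310.3, -269.8, 270.6] turn [0.0008, 0.0003, 0.4144]
```

jog_arm:
  commands:
    - {"translation": [310, -270, 20], "turn": [0, 0, 0.414]}
    - {"translation": [310, -270, 20], "turn": [0, 0, 0.414]}
    - {"translation": [310, -270, 20], "turn": [0, 0, 0.414]}
    - {"translation": [310, -270, 20], "turn": [0, 0, 0.414]}
    - {"translation": [310, -270, 20], "turn": [0, 0, 0.414]}
    - {"translation": [310, -270, 20], "turn": [0, 0, 0.414]}
    - {"translation": [310, -270, 20], "turn": [0, 0, 0.414]}
    - {"translation": [310, -270, 60], "turn": [0, 0, 0.414]}
    - {"translation": [310, -270, 120], "turn": [0, 0, 0.414]}
    - {"translation": [310, -270, 180], "turn": [0, 0, 0.414]}
    - {"translation": [310, -270, 220], "turn": [0, 0, 0.414]}
    - {"translation": [310, -270, 250], "turn": [0, 0, 0.414]}

```text
clock: 6.35
position: [0.4975, 0.2871, 0.1811]
ee_rot: [2.493, 1.912, 0.004]
force: [1.0, 0.1, -0.9]
width: 1.0
```

```bash
cat >> h.py <<'E'
def gripfit(z=.033,pad=60,guess=None,name='x'):
    "dark grip block's outline near guess px, on plane z; returns centre, long axis yaw"
    o=arm.observe(); ci=arm.camera_info('wrist'); im=arm.get_image('wrist'); cv2.imwrite(f'pics/{name}.png',im)
    print(o['clock'],o['position'].round(4),o['ee_rot'].round(3)); return o,ci,im
E
python3 - <<'E'
from h import *
o,ci,im=gripfit(name='w3')
d=arm.landmark_of('wrist','large_plate_grip'); print([(x['at'],x['confidence'],onz(ci,x['at'],.02)[0].round(4)) for x in d[:2]])
t=arm.trace('wrist','large_plate_grip'); print([x['box'] for x in t[:2]])
p=proj(ci,[.487,.296,.02])[0]; print(p)
x,y=np.clip(p.astype(int),[130,90],[510,310]); print('crop',x-130,y-90)
cv2.imwrite('pics/v5.png',cv2.resize(im[y-90:y+90,x-130:x+130],None,fx=3,fy=3,interpolation=2))
E
```

```text
6.35 [0.4975 0.2871 0.1811] [2.493 1.912 0.004]
[([322.2, 177.8], 0.64, array([0.4932, 0.2968, 0.02  ]))]
[[278.5, 160.3, 84.3, 113.7]]
[320.18825804 172.96824093]
crop 190 82
```

View pics/v5.png

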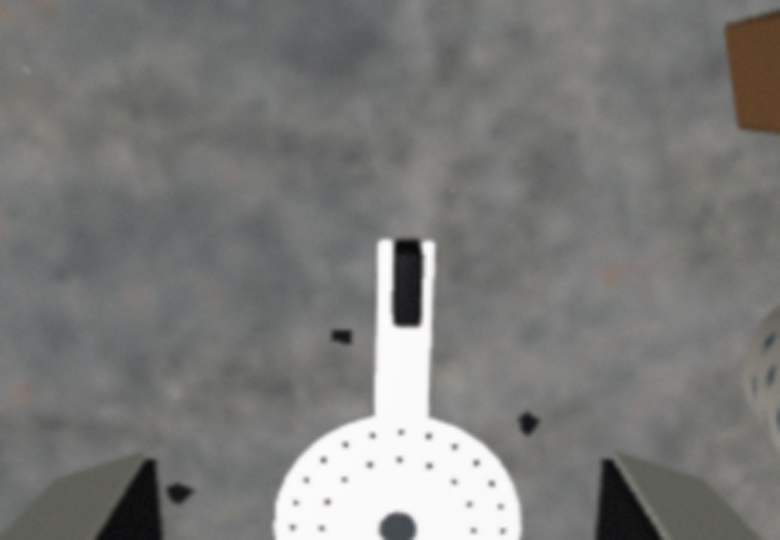

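v5: large plate aligned with the jaws; neck end corners (377,240), (435,241), hub hole (398,527).

Run:
```python
from h import *
o=arm.observe(); print(o['position'],o['dq'].round(2))
# camera pose at picture: same instant as saved (state printed then)
o1=dict(position=np.array([.4975,.2871,.1811]),ee_rot=np.array([2.493,1.912,.004]))
ci=arm.camera_info('wrist')
R0=R.from_rotvec(o['ee_rot']).as_matrix();R1=R.from_rotvec(o1['ee_rot']).as_matrix()
ci['eye']=o1['position']+R1@R0.T@(ci['eye']-o['position']); ci['rotation']=R1@R0.T@rot(ci)
w=onz(ci,np.array([[377,240],[435,241],[398,527]])/3+[190,82],.005)[:,:2]; e=w[:2].mean(0); u=e-w[2]
print(w.round(4),'len',np.linalg.norm(u),'width',np.linalg.norm(w[0]-w[1]))
u/=np.linalg.norm(u); yaw=np.arctan2(-u[1],-u[0]); g=e-.014*u; print('yaw',yaw,'grip',g)
go([*g,.007],down(yaw+np.pi/2),o)
```

```text
[0.49711865 0.28490084 0.17998802] [ 0.02 -0.04 -0.01 -0.11 -0.01  0.03  0.02]
[[0.4757 0.2937]
 [0.4822 0.3161]
 [0.6035 0.2691]] len 0.1295893552616972 width 0.02333391667070085
yaw -0.2796406157234489 grip [0.49242103 0.30103939]
move t [15.0, -8.2, 173.0] turn [-0.0032, 0.004, 0.0173]
```

jog_arm:
  commands:
    - {"translation": [15, -8, 40], "turn": [0, 0, 0.017]}
    - {"translation": [15, -8, 80], "turn": [0, 0, 0.017]}
    - {"translation": [15, -8, 110], "turn": [0, 0, 0.017]}
    - {"translation": [15, -8, 135], "turn": [0, 0, 0.017]}
    - {"translation": [15, -8, 155], "turn": [0, 0, 0.017]}
    - {"translation": [15, -8, 165], "turn": [0, 0, 0.017]}
    - {"translation": [15, -8, 170], "turn": [0, 0, 0.017]}
    - {"translation": [15, -8, 172], "turn": [0, 0, 0.017]}
    - {"translation": [15, -8, 172], "turn": [0, 0, 0.017]}
    - {"translation": [15, -8, 172], "turn": [0, 0, 0.017]}

```text
clock: 7.33
position: [0.4962, 0.3031, 0.011]
ee_rot: [2.511, 1.888, 0.004]
force: [-1.4, 0.3, 0.4]
width: 0.998
```

jog_arm:
  commands:
    - {"translation": [0, 0, 0], "turn": [0, 0, 0]}
    - {"translation": [0, 0, 0], "turn": [0, 0, 0]}
    - {"translation": [0, 0, 0], "turn": [0, 0, 0]}
    - {"translation": [0, 0, 0], "turn": [0, 0, 0]}
    - {"translation": [0, 0, 0], "turn": [0, 0, 0]}
    - {"translation": [0, 0, 0], "turn": [0, 0, 0]}
    - {"translation": [0, 0, 0], "turn": [0, 0, 0]}
    - {"translation": [0, 0, 0], "turn": [0, 0, 0]}
    - {"translation": [0, 0, 0], "turn": [0, 0, 0]}
    - {"translation": [0, 0, 0], "turn": [0, 0, 0]}
  claw: 1
  grip_force: 30

```text
clock: 8.17
position: [0.4949, 0.3025, 0.0094]
ee_rot: [2.511, 1.889, -0.0]
force: [0.3, 0.5, -0.1]
width: 0.324
```

jog_arm:
  commands:
    - {"translation": [0, 0, -5], "turn": [0, 0, 0]}
    - {"translation": [0, 0, -15], "turn": [0, 0, 0]}
    - {"translation": [0, 0, -30], "turn": [0, 0, 0]}
    - {"translation": [0, 0, -50], "turn": [0, 0, 0]}
    - {"translation": [0, 0, -70], "turn": [0, 0, 0]}
    - {"translation": [0, 0, -70], "turn": [0, 0, 0]}
    - {"translation": [0, 0, -70], "turn": [0, 0, 0]}

```text
clock: 8.75
position: [0.4958, 0.3032, 0.0812]
ee_rot: [2.51, 1.888, 0.005]
force: [0.6, 0.4, -0.0]
width: 0.005
```

Run:
```python
from h import *
o,ci,im=gripfit(name='w4'); print(o['width']*92)
cv2.imwrite('pics/v6.png',im)
```

```text
8.75 [0.4958 0.3032 0.0812] [2.51  1.888 0.005]
0.45402783691133225
```

View pics/v6.png

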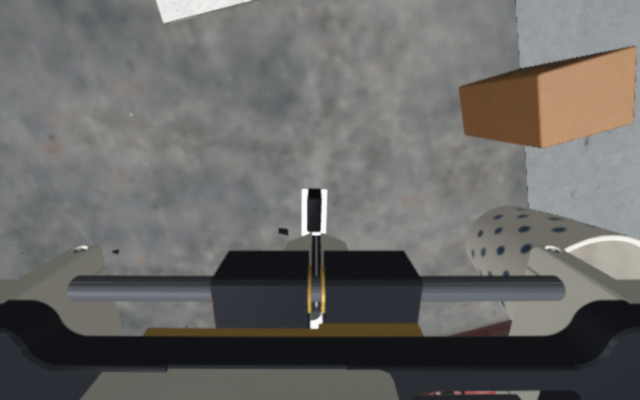

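v6: I lifted before the fingers had closed; the plate is still on the bench with its grip at (314,210), undisturbed. Reopen, lower and close for longer.

Run:
```python
from h import *
ci=arm.camera_info('wrist')
w=onz(ci,[[303,189],[327,189]],.005); print(w.round(4))
g=w.mean(0)[:2]+.014*np.array([np.cos(-.28),np.sin(-.28)]); print(g)
go([*g,.007],down(-.28+np.pi/2))
```

```text
[[0.4759 0.2973 0.005 ]
 [0.4817 0.3173 0.005 ]]
[0.49225236 0.30341375]
move t [-0.1, -3.2, 73.1] turn [0.001, -0.0007, -0.001]
```

jog_arm:
  commands:
    - {"translation": [0, -3, 0], "turn": [0, 0, 0]}
    - {"translation": [0, -3, 0], "turn": [0, 0, 0]}
    - {"translation": [0, -3, 0], "turn": [0, 0, 0]}
    - {"translation": [0, -3, 0], "turn": [0, 0, 0]}
    - {"translation": [0, -3, 0], "turn": [0, 0, 0]}
    - {"translation": [0, -3, 0], "turn": [0, 0, 0]}
    - {"translation": [0, -3, 5], "turn": [0, 0, 0]}
    - {"translation": [0, -3, 25], "turn": [0, 0, 0]}
    - {"translation": [0, -3, 45], "turn": [0, 0, 0]}
    - {"translation": [0, -3, 60], "turn": [0, 0, 0]}
    - {"translation": [0, -3, 70], "turn": [0, 0, 0]}
    - {"translation": [0, -3, 74], "turn": [0, 0, 0]}
  claw: 0.2

```text
clock: 9.8
position: [0.4913, 0.3028, 0.0037]
ee_rot: [-2.51, -1.889, 0.004]
force: [0.2, 0.1, 0.2]
width: 0.401
```

jog_arm:
  commands:
    - {"translation": [0, 0, 0], "turn": [0, 0, 0]}
    - {"translation": [0, 0, 0], "turn": [0, 0, 0]}
    - {"translation": [0, 0, 0], "turn": [0, 0, 0]}
    - {"translation": [0, 0, 0], "turn": [0, 0, 0]}
    - {"translation": [0, 0, 0], "turn": [0, 0, 0]}
    - {"translation": [0, 0, 0], "turn": [0, 0, 0]}
    - {"translation": [0, 0, 0], "turn": [0, 0, 0]}
    - {"translation": [0, 0, 0], "turn": [0, 0, 0]}
    - {"translation": [0, 0, 0], "turn": [0, 0, 0]}
    - {"translation": [0, 0, 0], "turn": [0, 0, 0]}
    - {"translation": [0, 0, 0], "turn": [0, 0, 0]}
    - {"translation": [0, 0, 0], "turn": [0, 0, 0]}
  claw: 1
  grip_force: 30

```text
clock: 10.8
position: [0.4926, 0.3037, 0.0062]
ee_rot: [2.51, 1.888, 0.002]
force: [-1.4, -1.0, 6.0]
width: 0.13
```

Run:
```python
from h import *
o=arm.observe()
go([.40,.19,.07],down(-.05+np.pi/2),o)
go([.42,-.035,.07],down(.217+np.pi/2),o)
```

```text
move t [-134.9, -57.4, -63.9] turn [0.0012, -0.0008, -0.2309]
move t [-345.5, 24.2, -64.0] turn [0.0013, -0.0006, -0.4979]
```

jog_arm:
  commands:
    - {"translation": [0, 0, -15], "turn": [0, 0, 0]}
    - {"translation": [-10, -5, -40], "turn": [0, 0, -0.05]}
    - {"translation": [-30, -15, -64], "turn": [0, 0, -0.1]}
    - {"translation": [-60, -28, -64], "turn": [0, 0, -0.16]}
    - {"translation": [-95, -45, -64], "turn": [0, 0, -0.2]}
    - {"translation": [-135, -57, -64], "turn": [0, 0, -0.231]}
    - {"translation": [-170, -57, -64], "turn": [0, 0, -0.28]}
    - {"translation": [-205, -50, -64], "turn": [0, 0, -0.33]}
    - {"translation": [-240, -35, -64], "turn": [0, 0, -0.38]}
    - {"translation": [-275, -15, -64], "turn": [0, 0, -0.43]}
    - {"translation": [-305, 5, -64], "turn": [0, 0, -0.47]}
    - {"translation": [-325, 15, -64], "turn": [0, 0, -0.498]}

```text
clock: 11.8
position: [0.4171, -0.0171, 0.0696]
ee_rot: [1.968, 2.447, -0.001]
force: [0.8, 0.1, -0.2]
width: 0.13
```

jog_arm:
  commands:
    - {"translation": [-15, 9, 0], "turn": [0, 0, 0]}
    - {"translation": [-20, 9, 0], "turn": [0, 0, 0]}
    - {"translation": [-20, 9, 0], "turn": [0, 0, 0]}
    - {"translation": [-20, 9, 0], "turn": [0, 0, 0]}

```text
clock: 12.13
position: [0.4291, -0.0298, 0.0694]
ee_rot: [-1.967, -2.449, -0.0]
force: [0.3, 0.6, -0.9]
width: 0.129
```

Run:
```python
from h import *
import pickle
o=arm.observe(); print(o['clock'],o['position'],o['ee_rot'],o['dq'].round(2),o['width'],o['force'])
go([.4318,-.0324,.025],down(.217+np.pi/2),o)
a=arm.get_image('top'); b=arm.get_image('scene'); cv2.imwrite('pics/t2.png',a); cv2.imwrite('pics/s2.png',b)
p=proj(arm.camera_info('top'),[.55,0,.07])[0].astype(int); q=proj(arm.camera_info('scene'),[.55,0,.07])[0].astype(int)
A=cv2.resize(a[p[1]-40:p[1]+40,p[0]-50:p[0]+50],None,fx=4,fy=4,interpolation=2)
B=cv2.resize(b[q[1]-40:q[1]+40,q[0]-50:q[0]+50],None,fx=4,fy=4,interpolation=2)
cv2.imwrite('pics/v7.png',np.hstack([A,B]))
```

```text
12.1333 [ 0.42907187 -0.0298366   0.06944694] [-1.96725005e+00 -2.44888174e+00 -3.55879261e-04] [-0.02 -0.   -0.01  0.01 -0.    0.   -0.  ] 0.12902707435271488 [ 0.32037913  0.60435276 -0.94467813]
move t [-3.1, 2.1, 44.4] turn [-0.0001, -0.0005, 0.0003]
```

View pics/v7.png

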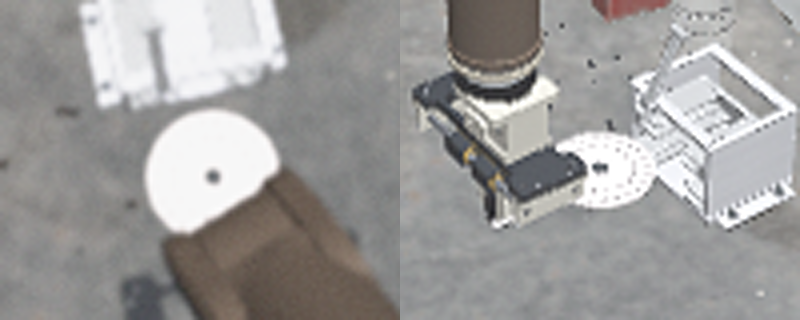

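v7: plate held flat in front of the aluminium slot; hub hole at (213,176) left and (601,167) right. I'll triangulate it.

Run:
```python
from h import *
ct,cs=arm.camera_info('top'),arm.camera_info('scene')
p=proj(ct,[.55,0,.07])[0].astype(int);q=proj(cs,[.55,0,.07])[0].astype(int)
a=p-[50,40]+np.array([213,176])/4; b=q-[50,40]+np.array([201,167])/4
(e1,d1),(e2,d2)=ray(ct,a),ray(cs,b); d1=d1[0];d2=d2[0]
A=np.c_[d1,-d2]; s=np.linalg.lstsq(A,e2-e1,rcond=None)[0]; P1=e1+s[0]*d1;P2=e2+s[1]*d2
print(P1,P2,(P1+P2)/2)
o=arm.observe(); R0=R.from_rotvec(o['ee_rot']).as_matrix()
print('expected', o['position']+R0@[0,.116,-.001+0]) 
u=np.array([np.cos(.217),np.sin(.217)]);v=np.array([-u[1],u[0]]); or_=np.array([.6232,.0098])
for P in(P1,P2,o['position']): print('cass frame',(P[:2]-or_)@u,(P[:2]-or_)@v,P[2])
go([.4318,-.0324,.025],down(.217+np.pi/2),o)
```

```text
[ 0.53821115 -0.00824412  0.07228831] [ 0.5437398 -0.0098616  0.0731129] [ 0.54097548 -0.00905286  0.0727006 ]
expected [ 0.5421874  -0.00405536  0.0705072 ]
cass frame -0.08688058073089712 0.0006772377708861256 0.0722883089442452
cass frame -0.08182983834466434 -0.0020926396769942934 0.07311290000913417
cass frame -0.19809553435379076 0.0036574000885654006 0.06951539837571352
move t [-3.7, 2.1, 44.5] turn [-0.0001, -0.0003, 0.0022]
```

```bash
cat >> h.py <<'E'
u=np.array([np.cos(.217),np.sin(.217)]);v=np.array([-u[1],u[0]]); org=np.array([.6232,.0098])
def C(x,y,z): return [*(org+x*u+y*v),z]
def inC(P): d=np.array(P[:2])-org; return np.round([d@u*1000,d@v*1000,P[2]*1000],1)
CR=down(.217+np.pi/2)
E
python3 - <<'E'
from h import *
o=arm.observe(); print(inC(o['position'])); go(C(-.19,.0007,.0235),CR,o)
E
```

```text
[-198.1    3.7   69.5]
move t [-3.0, 8.1, 46.0] turn [-0.0001, -0.0003, 0.0022]
```

jog_arm:
  commands:
    - {"translation": [-3, 8, 20], "turn": [0, 0, 0.002]}
    - {"translation": [-3, 8, 40], "turn": [0, 0, 0.002]}
    - {"translation": [-3, 8, 46], "turn": [0, 0, 0.002]}
    - {"translation": [-3, 8, 46], "turn": [0, 0, 0.002]}
    - {"translation": [-3, 8, 46], "turn": [0, 0, 0.002]}
    - {"translation": [-3, 8, 46], "turn": [0, 0, 0.002]}

```text
clock: 12.73
position: [0.4382, -0.0312, 0.0242]
ee_rot: [1.968, 2.448, 0.001]
force: [-0.2, -0.4, -0.9]
width: 0.131
```

Run:
```python
from h import *
o=arm.observe(); print(inC(o['position']),o['force'],o['width']); go(C(-.13,.0007,.0235),CR,o)
```

```text
[-189.5   -0.2   24.2] [-0.22770107 -0.42649628 -0.92854678] 0.13115368160796537
move t [1.0, 59.5, 0.7] turn [0.0007, 0.0002, -0.0008]
```

jog_arm:
  commands:
    - {"translation": [1, 6, 1], "turn": [0, 0, 0]}
    - {"translation": [1, 12, 1], "turn": [0, 0, 0]}
    - {"translation": [1, 18, 1], "turn": [0, 0, 0]}
    - {"translation": [1, 24, 1], "turn": [0, 0, 0]}
    - {"translation": [1, 30, 1], "turn": [0, 0, 0]}
    - {"translation": [1, 35, 1], "turn": [0, 0, 0]}
    - {"translation": [1, 40, 1], "turn": [0, 0, 0]}
    - {"translation": [1, 40, 1], "turn": [0, 0, 0]}

```text
clock: 13.4
position: [0.4781, -0.0219, 0.0225]
ee_rot: [1.97, 2.447, 0.002]
force: [0.2, 0.5, -0.4]
width: 0.128
```

jog_arm:
  commands:
    - {"translation": [0, 8, 0], "turn": [0, 0, 0]}
    - {"translation": [0, 16, 0], "turn": [0, 0, 0]}
    - {"translation": [0, 24, 0], "turn": [0, 0, 0]}
    - {"translation": [0, 32, 0], "turn": [0, 0, 0]}
    - {"translation": [0, 40, 0], "turn": [0, 0, 0]}
    - {"translation": [0, 45, 0], "turn": [0, 0, 0]}
    - {"translation": [0, 45, 0], "turn": [0, 0, 0]}

```text
clock: 13.98
position: [0.5222, -0.0122, 0.0225]
ee_rot: [1.97, 2.447, 0.002]
force: [-1.1, -1.4, 0.1]
width: 0.129
```

Run:
```python
from h import *
o=arm.observe(); print(inC(o['position']),o['force'],o['width']); go(C(-.068,.0007,.0235),CR,o)
```

```text
[-103.3    0.3   22.5] [-1.06281484 -1.37701532  0.0731589 ] 0.1289720726626922
move t [0.5, 35.3, -1.0] turn [0.0012, -0.0004, -0.0018]
```

jog_arm:
  commands:
    - {"translation": [0, 8, 0], "turn": [0, 0, 0]}
    - {"translation": [0, 16, 0], "turn": [0, 0, 0]}
    - {"translation": [0, 24, 0], "turn": [0, 0, 0]}
    - {"translation": [0, 30, 0], "turn": [0, 0, 0]}
    - {"translation": [0, 33, 0], "turn": [0, 0, 0]}
    - {"translation": [0, 34, 0], "turn": [0, 0, 0]}
    - {"translation": [0, 34, 0], "turn": [0, 0, 0]}

```text
clock: 14.57
position: [0.5541, -0.0054, 0.0223]
ee_rot: [-1.97, -2.447, 0.0]
force: [-0.5, -0.1, 0.4]
width: 0.131
```

jog_arm:
  commands:
    - {"translation": [0, 2, 0], "turn": [0, 0, 0]}
    - {"translation": [0, 4, 0], "turn": [0, 0, 0]}
    - {"translation": [0, 5, 0], "turn": [0, 0, 0]}
    - {"translation": [0, 6, 0], "turn": [0, 0, 0]}
    - {"translation": [0, 7, 0], "turn": [0, 0, 0]}
    - {"translation": [0, 7, 0], "turn": [0, 0, 0]}

```text
clock: 15.07
position: [0.5587, -0.0048, 0.0218]
ee_rot: [-1.969, -2.445, 0.006]
force: [-6.6, -1.9, 1.8]
width: 0.128
```

Run:
```python
from h import *
o=arm.observe(); print(inC(o['position']),o['force'],o['width'])
```

```text
[-66.1  -0.4  21.8] [-6.57960272 -1.92192463  1.83725133] 0.1277012762654407
```

jog_arm:
  commands:
    - {"translation": [0, 0, 1], "turn": [0, 0, 0]}
    - {"translation": [0, 0, 1], "turn": [0, 0, 0]}

```text
clock: 15.23
position: [0.5587, -0.0049, 0.0208]
ee_rot: [-1.969, -2.445, 0.006]
force: [-8.1, -2.4, 2.6]
width: 0.127
```

jog_arm:
  commands:
    - {"translation": [0, 0, 0], "turn": [0, 0, 0]}
    - {"translation": [0, 0, 0], "turn": [0, 0, 0]}
    - {"translation": [0, 0, 0], "turn": [0, 0, 0]}
    - {"translation": [0, 0, 0], "turn": [0, 0, 0]}
    - {"translation": [0, 0, 0], "turn": [0, 0, 0]}
    - {"translation": [0, 0, 0], "turn": [0, 0, 0]}
    - {"translation": [0, 0, 0], "turn": [0, 0, 0]}
  claw: 0.3

```text
clock: 15.82
position: [0.561, -0.0039, 0.0215]
ee_rot: [1.97, 2.447, 0.0]
force: [-0.1, 0.3, 0.5]
width: 0.355
```

Run:
```python
from h import *
o,ci,im=gripfit(name='w5'); print(inC(o['position']),o['force'],o['width'])
cv2.imwrite('pics/v8.png',im[100:300,160:480])
print(proj(ci,[C(-.080,-.011,.020),C(-.08,.011,.020),C(-.081,-.006,.048),C(-.081,.006,.048)]).round(1).tolist())
```

```text
15.8167 [ 0.561  -0.0039  0.0215] [1.97  2.447 0.   ]
[-63.7  -0.   21.5] [-0.14295642  0.26746474  0.54917683] 0.3550523208909628
[[297.2, 221.8], [332.7, 221.7], [303.3, 240.3], [326.3, 240.3]]
```

View pics/v8.png

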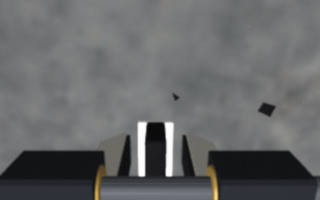

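v8: large plate's neck end at full-image (298–333, 222), matching the predicted home (297–333, 222). Released. Next, the small plate.

Run:
```python
from h import *
o=arm.observe(); go([.463,-.218,.18],down(.031+np.pi/2),o)
```

```text
move t [-188.2, -141.4, -158.6] turn [0.0001, -0.0, 0.1841]
```

jog_arm:
  commands:
    - {"translation": [0, -1, -20], "turn": [0, 0, 0]}
    - {"translation": [0, -3, -50], "turn": [0, 0, 0]}
    - {"translation": [0, -10, -90], "turn": [0, 0, 0]}
    - {"translation": [-20, -35, -120], "turn": [0, 0, 0.05]}
    - {"translation": [-45, -60, -145], "turn": [0, 0, 0.1]}
    - {"translation": [-75, -85, -159], "turn": [0, 0, 0.15]}
    - {"translation": [-105, -110, -159], "turn": [0, 0, 0.184]}
    - {"translation": [-140, -130, -159], "turn": [0, 0, 0.184]}
    - {"translation": [-170, -141, -159], "turn": [0, 0, 0.184]}
    - {"translation": [-188, -141, -159], "turn": [0, 0, 0.184]}
    - {"translation": [-188, -141, -159], "turn": [0, 0, 0.184]}
    - {"translation": [-188, -141, -159], "turn": [0, 0, 0.184]}
  claw: -1

```text
clock: 16.87
position: [0.4631, -0.2185, 0.1803]
ee_rot: [-2.189, -2.253, -0.0]
force: [1.3, 1.1, 0.7]
width: 0.997
```

Run:
```python
from h import *
o,ci,im=gripfit(name='w6'); print(o['dq'].round(2),o['width'])
import pickle; pickle.dump(ci,open('w6.pkl','wb'))
d=arm.landmark_of('wrist','small_plate_grip'); print([(x['at'],x['confidence'],onz(ci,x['at'],.02)[0].round(4)) for x in d[:2]])
cv2.imwrite('pics/v9.png',cv2.resize(im[80:280,100:420],None,fx=2.5,fy=2.5,interpolation=2))
```

```text
16.8667 [ 0.4631 -0.2185  0.1803] [-2.189 -2.253 -0.   ]
[-0.03 -0.01 -0.03  0.02 -0.01 -0.   -0.01] 0.9973941317188599
[([294.8, 182.4], 0.76, array([ 0.4624, -0.2427,  0.02  ]))]
```

View pics/v9.png

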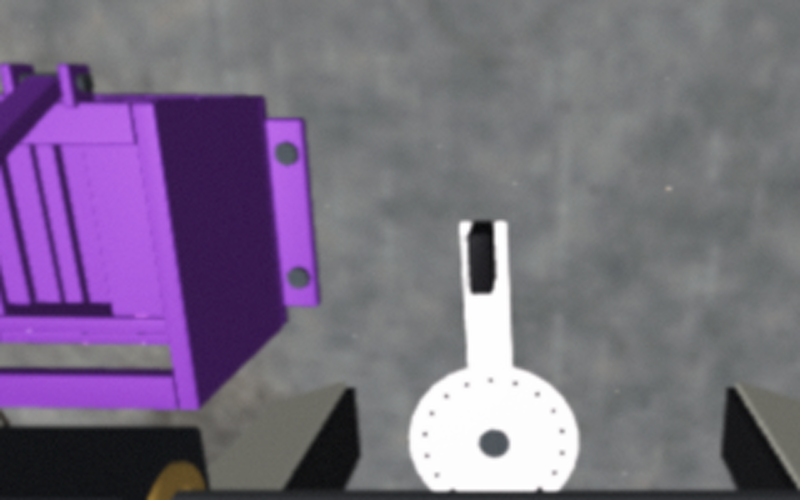

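v9: small plate neck end (459–508, 221), hub (494,443); purple decoy's near top edge runs (157,100)–(197,408), foot (265,97)–(287,320). I'll check clearance.

Run:
```python
from h import *
import pickle
ci=pickle.load(open('w6.pkl','rb')); f=lambda a:np.array(a)/2.5+[100,80]
w=onz(ci,f([[459,221],[508,221],[494,443]]),.005)[:,:2]; e=w[:2].mean(0); q=e-w[2]
print(w.round(4).tolist(),'len',np.linalg.norm(q)); q/=np.linalg.norm(q); yaw=np.arctan2(-q[1],-q[0]); g=e-.014*q; print('yaw',yaw,'grip',g)
print('purple top',onz(ci,f([[157,100],[197,408]]),.1).round(3).tolist(),'foot',onz(ci,f([[265,97],[287,320]]),0).round(3).tolist(), 'flange',onz(ci,f([[300,120],[318,303]]),.005).round(3).tolist())
o=arm.observe()
for dy in(0,.02,.025): go([g[0],g[1]+dy,.007],down(yaw+np.pi/2),o)
```

```text
[[0.4491, -0.2574], [0.4484, -0.2336], [0.5695, -0.2393]] len 0.12089997327361289
yaw 0.051174431058779085 grip [ 0.46273666 -0.2448056 ]
purple top [[0.392, -0.347, 0.1], [0.505, -0.347, 0.1]] foot [[0.394, -0.348, 0.0], [0.504, -0.347, 0.0]] flange [[0.404, -0.331, 0.005], [0.493, -0.329, 0.005]]
move t [-28.5, -1.6, 173.4] turn [0.0001, -0.0007, -0.0186]
move t [-8.6, -1.0, 173.4] turn [0.0001, -0.0007, -0.0186]
move t [-3.6, -0.8, 173.4] turn [0.0001, -0.0007, -0.0186]
```

jog_arm:
  commands:
    - {"translation": [-16, -1, 40], "turn": [0, 0, 0.06]}
    - {"translation": [-16, -1, 80], "turn": [0, 0, 0.06]}
    - {"translation": [-16, -1, 110], "turn": [0, 0, 0.06]}
    - {"translation": [-16, -1, 135], "turn": [0, 0, 0.06]}
    - {"translation": [-16, -1, 155], "turn": [0, 0, 0.06]}
    - {"translation": [-16, -1, 166], "turn": [0, 0, 0.06]}
    - {"translation": [-16, -1, 172], "turn": [0, 0, 0.06]}
    - {"translation": [-16, -1, 174], "turn": [0, 0, 0.06]}
    - {"translation": [-16, -1, 174], "turn": [0, 0, 0.06]}

```text
clock: 17.72
position: [0.4633, -0.2333, 0.0069]
ee_rot: [2.252, 2.19, 0.001]
force: [0.2, -0.1, 0.5]
width: 1.003
```

jog_arm:
  commands:
    - {"translation": [0, 0, 0], "turn": [0, 0, 0]}
    - {"translation": [0, 0, 0], "turn": [0, 0, 0]}
    - {"translation": [0, 0, 0], "turn": [0, 0, 0]}
    - {"translation": [0, 0, 0], "turn": [0, 0, 0]}
    - {"translation": [0, 0, 0], "turn": [0, 0, 0]}
    - {"translation": [0, 0, 0], "turn": [0, 0, 0]}
    - {"translation": [0, 0, 0], "turn": [0, 0, 0]}
    - {"translation": [0, 0, 0], "turn": [0, 0, 0]}
    - {"translation": [0, 0, 0], "turn": [0, 0, 0]}
    - {"translation": [0, 0, 0], "turn": [0, 0, 0]}
    - {"translation": [0, 0, 0], "turn": [0, 0, 0]}
    - {"translation": [0, 0, 0], "turn": [0, 0, 0]}
  claw: 1
  grip_force: 30

```text
clock: 18.72
position: [0.4627, -0.2338, 0.0064]
ee_rot: [-2.253, -2.189, 0.0]
force: [-0.3, -0.4, -0.6]
width: 0.177
```

jog_arm:
  commands:
    - {"translation": [0, 0, 0], "turn": [0, 0, 0]}
    - {"translation": [0, 0, 0], "turn": [0, 0, 0]}
    - {"translation": [0, 0, 0], "turn": [0, 0, 0]}
    - {"translation": [0, 0, 0], "turn": [0, 0, 0]}
    - {"translation": [0, 0, 0], "turn": [0, 0, 0]}
    - {"translation": [0, 0, 0], "turn": [0, 0, 0]}

```text
clock: 19.22
position: [0.4627, -0.2337, 0.0064]
ee_rot: [2.253, 2.189, -0.0]
force: [-0.1, 0.6, 0.3]
width: 0.128
```

Run:
```python
from h import *
o,ci,im=gripfit(name='w7'); print(o['width']*92,o['force'])
yaw=np.arctan2(*R.from_rotvec(o['ee_rot']).as_matrix()[[1,0],0])-np.pi/2; print('tool yaw',yaw)
t=arm.trace('wrist','small_plate_grip'); print([(x['box'],x['confidence']) for x in t[:2]])
# pos in tool of neck end predicted if grip centred
g=o['position'][:2]; U=np.array([np.cos(yaw),np.sin(yaw)]);V=np.array([-U[1],U[0]])
print(proj(ci,[[*(g-.014*U-.011*V),.005],[*(g-.014*U+.011*V),.005]]).round(1).tolist())
b=(im.min(2)>190).astype(np.uint8); x,y,w,h=280,180,80,80; ys,xs=np.nonzero(b[y:y+h,x:x+w]); r0=ys.min()+y
for r in range(r0,r0+14,2): q=np.nonzero(b[r,270:370])[0]; print(r,q.min()+270 if len(q) else None,q.max()+270 if len(q) else None)
```

```text
19.2167 [ 0.4627 -0.2337  0.0064] [ 2.253  2.189 -0.   ]
11.782847253842473 [-0.09442487  0.58817793  0.26471924]
tool yaw -0.02886038052305606
[([299.4, 223.9, 36.7, 104.9], 0.85)]
[[297.1, 225.4], [332.5, 225.4]]
228 299 333
230 298 333
232 299 333
234 303 329
236 None None
238 None None
240 None None
```

Run:
```python
from h import *
o=arm.observe(); go(C(-.195,.0007,.0664),CR,o)
```

```text
move t [201.3, -35.9, -60.0] turn [0.0, -0.0, -0.2459]
```

jog_arm:
  commands:
    - {"translation": [0, 0, -10], "turn": [0, 0, 0]}
    - {"translation": [5, -5, -30], "turn": [0, 0, 0]}
    - {"translation": [20, -20, -50], "turn": [0, 0, -0.03]}
    - {"translation": [45, -36, -60], "turn": [0, 0, -0.06]}
    - {"translation": [75, -40, -60], "turn": [0, 0, -0.1]}
    - {"translation": [105, -40, -60], "turn": [0, 0, -0.14]}
    - {"translation": [135, -40, -60], "turn": [0, 0, -0.18]}
    - {"translation": [165, -40, -60], "turn": [0, 0, -0.22]}
    - {"translation": [185, -38, -60], "turn": [0, 0, -0.246]}
    - {"translation": [196, -36, -60], "turn": [0, 0, -0.246]}
    - {"translation": [201, -36, -60], "turn": [0, 0, -0.246]}
    - {"translation": [201, -36, -60], "turn": [0, 0, -0.246]}

```text
clock: 20.32
position: [0.4328, -0.0308, 0.067]
ee_rot: [1.965, 2.45, 0.001]
force: [-0.1, -0.8, -0.5]
width: 0.129
```

Run:
```python
from h import *
a=arm.get_image('top'); b=arm.get_image('scene'); o=arm.observe(); print(inC(o['position']),o['force'],o['width'],o['clock'])
go(C(-.15,.0007,.0664),CR,o)
ct,cs=arm.camera_info('top'),arm.camera_info('scene')
for im,ci in((a,ct),(b,cs)):
    h=proj(ci,[[*C(inC(o['position'])[0]/1000+.106,0,0)[:2],.065]])[0]; x,y=h.astype(int)
    g=im[y-7:y+8,x-7:x+8].astype(float).mean(2); k=np.clip(200-g,0,None); yy,xx=np.mgrid[y-7:y+8,x-7:x+8]
    mk=np.hypot(xx-h[0],yy-h[1])<5; k*=mk; print('pred',h.round(1),'hole',((k*xx).sum()/k.sum()).round(1),((k*yy).sum()/k.sum()).round(1),k.max())
    if ci is ct: print('hub cass',inC(onz(ci,[[(k*xx).sum()/k.sum(),(k*yy).sum()/k.sum()]],.065)[0]))
p=proj(ct,[.55,0,.07])[0].astype(int);q=proj(cs,[.55,0,.07])[0].astype(int)
cv2.imwrite('pics/v10.png',np.hstack([cv2.resize(i[c[1]-40:c[1]+40,c[0]-50:c[0]+50],None,fx=4,fy=4,interpolation=2) for i,c in((a,p),(b,q))]))
```

```text
[-195.5   -0.4   66.6] [ 0.64795011 -0.52886674 -0.00530211] 0.1255857722865607 20.4167
move t [1.1, 45.5, 0.2] turn [-0.0004, 0.0007, -0.0005]
pred [328.6 212. ] hole 328.5 212.3 85.0
hub cass [-90.5   0.6  65. ]
pred [308.4 215.8] hole 306.1 215.3 134.0
```

View pics/v10.png

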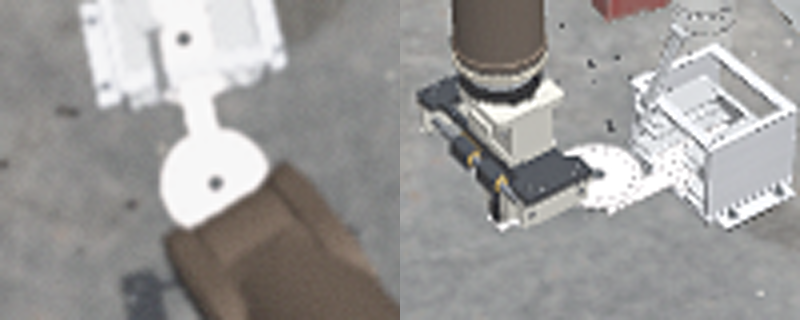

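v10: large plate is home in the lower slot with hub at (184,39) and neck pointing out; small plate is in front with hub at (216,183). I'll use the home hub to cross-check the top camera.

Run:
```python
from h import *
ct=arm.camera_info('top'); p=proj(ct,[.55,0,.07])[0].astype(int)-[50,40]
print(inC(onz(ct,[p+np.array([184,39])/4],.02)[0]),inC(onz(ct,[p+np.array([216,183])/4],.065)[0]))
a=arm.get_image('top')
h=proj(ct,[C(.05,0,.02)])[0]; print(h,p+np.array([184,39])/4)
```

```text
[44.6 -3.4 20. ] [-92.3  -0.9  65. ]
[319.73211529 175.49067266] [321.   176.75]
```

jog_arm:
  commands:
    - {"translation": [-1, 6, 0], "turn": [0, 0, 0]}
    - {"translation": [-1, 14, 0], "turn": [0, 0, 0]}
    - {"translation": [-1, 22, 0], "turn": [0, 0, 0]}
    - {"translation": [-1, 30, 0], "turn": [0, 0, 0]}
    - {"translation": [-1, 38, 0], "turn": [0, 0, 0]}
    - {"translation": [-1, 46, 0], "turn": [0, 0, 0]}
    - {"translation": [-1, 54, 0], "turn": [0, 0, 0]}
    - {"translation": [-1, 60, 0], "turn": [0, 0, 0]}
    - {"translation": [-1, 60, 0], "turn": [0, 0, 0]}

```text
clock: 21.22
position: [0.4929, -0.0192, 0.0665]
ee_rot: [1.967, 2.449, 0.002]
force: [-0.6, -0.0, -0.4]
width: 0.128
```

Run:
```python
from h import *
o=arm.observe(); print(inC(o['position']),o['force'],o['width']); go(C(-.1,-.001,.0664),CR,o)
```

```text
[-133.5   -0.3   66.5] [-0.55297972 -0.01373733 -0.40346271] 0.12801693020448332
move t [-0.7, 33.5, 0.1] turn [0.0012, -0.0005, 0.0004]
```

jog_arm:
  commands:
    - {"translation": [-1, 8, 0], "turn": [0, 0, 0]}
    - {"translation": [-1, 16, 0], "turn": [0, 0, 0]}
    - {"translation": [-1, 24, 0], "turn": [0, 0, 0]}
    - {"translation": [-1, 32, 0], "turn": [0, 0, 0]}
    - {"translation": [-1, 38, 0], "turn": [0, 0, 0]}
    - {"translation": [-1, 38, 0], "turn": [0, 0, 0]}

```text
clock: 21.72
position: [0.5303, -0.0121, 0.0665]
ee_rot: [1.967, 2.449, 0.002]
force: [0.4, -0.7, -0.8]
width: 0.129
```

jog_arm:
  commands:
    - {"translation": [0, 6, 0], "turn": [0, 0, 0]}
    - {"translation": [0, 12, 0], "turn": [0, 0, 0]}
    - {"translation": [0, 18, 0], "turn": [0, 0, 0]}
    - {"translation": [0, 22, 0], "turn": [0, 0, 0]}
    - {"translation": [0, 25, 0], "turn": [0, 0, 0]}
    - {"translation": [0, 25, 0], "turn": [0, 0, 0]}

```text
clock: 22.22
position: [0.5538, -0.007, 0.0664]
ee_rot: [1.968, 2.449, 0.001]
force: [0.3, 0.7, 0.1]
width: 0.128
```

Run:
```python
from h import *
o=arm.observe(); print(inC(o['position']),o['force'],o['width'])
```

```text
[-71.4  -1.5  66.4] [0.32987508 0.68828414 0.05261391] 0.12805649452282947
```

jog_arm:
  commands:
    - {"translation": [0, 2, 0.5], "turn": [0, 0, 0]}
    - {"translation": [0, 4, 1], "turn": [0, 0, 0]}
    - {"translation": [0, 5, 1.5], "turn": [0, 0, 0]}
    - {"translation": [0, 6, 2], "turn": [0, 0, 0]}
    - {"translation": [0, 7, 2], "turn": [0, 0, 0]}
    - {"translation": [0, 7, 2], "turn": [0, 0, 0]}

```text
clock: 22.72
position: [0.5581, -0.0065, 0.0639]
ee_rot: [-1.967, -2.447, 0.005]
force: [-7.8, -2.0, 3.4]
width: 0.125
```

Run:
```python
from h import *
o=arm.observe(); print(inC(o['position']),o['force'],o['width'])
```

```text
[-67.1  -1.8  63.9] [-7.80253623 -1.95192763  3.3723953 ] 0.12541383001380849
```

jog_arm:
  commands:
    - {"translation": [0, 0, 0], "turn": [0, 0, 0]}
    - {"translation": [0, 0, 0], "turn": [0, 0, 0]}
    - {"translation": [0, 0, 0], "turn": [0, 0, 0]}
    - {"translation": [0, 0, 0], "turn": [0, 0, 0]}
    - {"translation": [0, 0, 0], "turn": [0, 0, 0]}
    - {"translation": [0, 0, 0], "turn": [0, 0, 0]}
    - {"translation": [0, 0, 0], "turn": [0, 0, 0]}
  claw: 0.3

```text
clock: 23.3
position: [0.56, -0.0057, 0.0645]
ee_rot: [1.968, 2.449, 0.0]
force: [0.4, -0.3, -0.2]
width: 0.352
```

Run:
```python
from h import *
o,ci,im=gripfit(name='w8'); print(inC(o['position']),o['force'],o['width'])
cv2.imwrite('pics/v11.png',im[100:300,160:480])
print(proj(ci,[C(-.080,-.011,.062),C(-.08,.011,.062)]).round(1).tolist())
b=(im.min(2)>190); 
for r in range(206,234,3): q=np.nonzero(b[r,280:350])[0]; print(r,(q.min()+280,q.max()+280) if len(q) else None)
b=arm.get_image('scene');cv2.imwrite('pics/s3.png',b)
go(C(-.066,0,.25),CR,o)
go(C(.075,.03,.25),CR,o)
```

```text
23.3 [ 0.56   -0.0057  0.0645] [1.968 2.449 0.   ]
[-65.   -1.6  64.5] [ 0.39376148 -0.26215681 -0.22490684] 0.3520324703646487
[[299.9, 223.1], [335.2, 223.1]]
206 (np.int64(303), np.int64(331))
209 (np.int64(303), np.int64(331))
212 (np.int64(303), np.int64(331))
215 (np.int64(303), np.int64(331))
218 (np.int64(303), np.int64(331))
221 (np.int64(304), np.int64(331))
224 (np.int64(298), np.int64(332))
227 (np.int64(298), np.int64(333))
230 (np.int64(298), np.int64(333))
233 (np.int64(298), np.int64(333))
move t [1.6, -0.9, -185.5] turn [0.0002, 0.0, 0.0001]
move t [31.5, 140.1, -185.5] turn [0.0002, 0.0, 0.0001]
```

Small plate's neck end is at row ~223, as predicted for home. Next I rise, close the fingers and go behind the keeper pin.

jog_arm:
  commands:
    - {"translation": [1, -1, -20], "turn": [0, 0, 0]}
    - {"translation": [1, -1, -50], "turn": [0, 0, 0]}
    - {"translation": [1, -1, -90], "turn": [0, 0, 0]}
    - {"translation": [1, -1, -130], "turn": [0, 0, 0]}
    - {"translation": [2, 0, -165], "turn": [0, 0, 0]}
    - {"translation": [10, 25, -186], "turn": [0, 0, 0]}
    - {"translation": [20, 65, -186], "turn": [0, 0, 0]}
    - {"translation": [32, 105, -186], "turn": [0, 0, 0]}
    - {"translation": [32, 140, -186], "turn": [0, 0, 0]}
    - {"translation": [32, 140, -186], "turn": [0, 0, 0]}
    - {"translation": [32, 140, -186], "turn": [0, 0, 0]}
  claw: 1

```text
clock: 24.32
position: [0.6904, 0.0568, 0.249]
ee_rot: [-1.965, -2.449, 0.0]
force: [-0.5, 0.5, 0.4]
width: 0.001
```

Run:
```python
from h import *
o,ci,im=gripfit(name='w9'); print(inC(o['position']),o['force'],o['width'])
for q,z in(('keeper_tip',.169),('keeper_hinge',.096)): print(q,[(np.round(d['at']),d['confidence'],inC(onz(ci,d['at'],z)[0])) for d in arm.landmark_of('wrist',q)[:2]])
print(proj(ci,[C(.034,.03,.169)]))
cv2.imwrite('pics/v11.png',cv2.resize(im[100:300,160:480],None,fx=2,fy=2))
go(C(.075,.03,.162),CR,o)
```

```text
24.3167 [0.6904 0.0568 0.249 ] [-1.965 -2.449  0.   ]
[ 75.8  31.4 249. ] [-0.45761448  0.52414087  0.40597651] 0.0012621768508434255
keeper_tip []
keeper_hinge [(array([312., 112.]), 0.71, array([-4.5, 27.8, 96. ])), (array([284.,  60.]), 0.41, array([-55. ,  -0.4,  96. ]))]
[[313.56873039 159.59323493]]
move t [-1.5, -0.7, 87.0] turn [-0.0013, -0.0013, 0.0011]
```

View pics/v11.png

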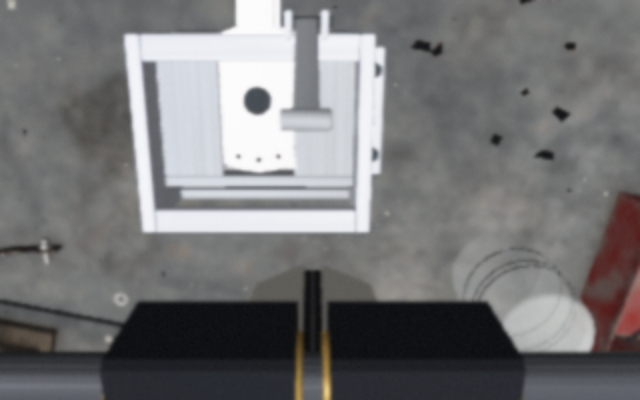

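v11: the pin at full-image (313,159) matches the prediction exactly, keeper is up, and the plate hub is in the cassette. Descend behind the pin and pull forward.

jog_arm:
  commands:
    - {"translation": [-1, 0, 35], "turn": [0, 0, 0]}
    - {"translation": [-1, 0, 65], "turn": [0, 0, 0]}
    - {"translation": [-1, 0, 82], "turn": [0, 0, 0]}
    - {"translation": [-1, 0, 87], "turn": [0, 0, 0]}
    - {"translation": [-1, -8, 87], "turn": [0, 0, 0]}
    - {"translation": [-1, -16, 87], "turn": [0, 0, 0]}
    - {"translation": [-1, -24, 87], "turn": [0, 0, 0]}
    - {"translation": [-1, -31, 87], "turn": [0, 0, 0]}
    - {"translation": [-1, -38, 87], "turn": [0, 0, 0]}
    - {"translation": [-1, -45, 87], "turn": [0, 0, 0]}
    - {"translation": [-1, -52, 87], "turn": [0, 0, 0]}
    - {"translation": [-1, -59, 87], "turn": [0, 0, 0]}

```text
clock: 25.47
position: [0.6317, 0.0418, 0.1637]
ee_rot: [1.968, 2.449, 0.0]
force: [0.1, -0.2, 0.4]
width: 0.004
```

jog_arm:
  commands:
    - {"translation": [0, -6, 0], "turn": [0, 0, 0]}
    - {"translation": [0, -12, 0], "turn": [0, 0, 0]}
    - {"translation": [0, -18, 0], "turn": [0, 0, 0]}
    - {"translation": [0, -23, 0], "turn": [0, 0, 0]}
    - {"translation": [0, -27, 0], "turn": [0, 0, 0]}
    - {"translation": [0, -27, 0], "turn": [0, 0, 0]}

```text
clock: 25.97
position: [0.6052, 0.0359, 0.1634]
ee_rot: [-1.968, -2.449, 0.001]
force: [1.5, -0.1, -0.4]
width: 0.004
```

jog_arm:
  commands:
    - {"translation": [0, 10, -20], "turn": [0, 0, 0]}
    - {"translation": [0, 30, -50], "turn": [0, 0, 0]}
    - {"translation": [0, 60, -80], "turn": [0, 0, 0]}
    - {"translation": [0, 90, -110], "turn": [0, 0, 0]}
    - {"translation": [0, 90, -120], "turn": [0, 0, 0]}
    - {"translation": [0, 90, -120], "turn": [0, 0, 0]}
    - {"translation": [0, 90, -120], "turn": [0, 0, 0]}
    - {"translation": [0, 90, -120], "turn": [0, 0, 0]}
    - {"translation": [0, 90, -120], "turn": [0, 0, 0]}
    - {"translation": [0, 90, -120], "turn": [0, 0, 0]}
    - {"translation": [0, 90, -120], "turn": [0, 0, 0]}
    - {"translation": [0, 90, -120], "turn": [0, 0, 0]}

```text
clock: 26.97
position: [0.6935, 0.0552, 0.283]
ee_rot: [-1.968, -2.449, 0.001]
force: [-0.7, 0.8, 0.5]
width: 0.004
```

Run:
```python
from h import *
o,ci,im=gripfit(name='w10'); print(inC(o['position']),o['force'])
b=arm.get_image('scene'); cs=arm.camera_info('scene'); x,y=proj(cs,[C(0,0,.06)])[0].astype(int)
B=cv2.resize(b[y-40:y+40,x-40:x+40],None,fx=5,fy=5,interpolation=2)
A=cv2.resize(im[0:200,220:420],None,fx=2,fy=2)
cv2.imwrite('pics/v12.png',np.hstack([A,B]))
print('wrist pred hub small, neckend small, keeper pin hang', proj(ci,[C(.04,0,.062),C(-.08,0,.062),C(-.006,.03,.013),C(-.006,.03,.096)]).round(1).tolist(),'scene pin',((proj(cs,[C(-.006,.03,.013),C(-.006,.03,.096)])-[x-40,y-40])*5+[400,0]).round().tolist())
```

```text
26.9667 [0.6935 0.0552 0.283 ] [-1.968e+00 -2.449e+00  1.000e-03]
[ 78.5  29.2 283. ] [-0.705586    0.83364145  0.49031508]
wrist pred hub small, neckend small, keeper pin hang [[293.8, 144.6], [291.5, 44.9], [316.1, 108.9], [316.1, 108.4]] scene pin [[573.0, 228.0], [575.0, 150.0]]
```

View pics/v12.png

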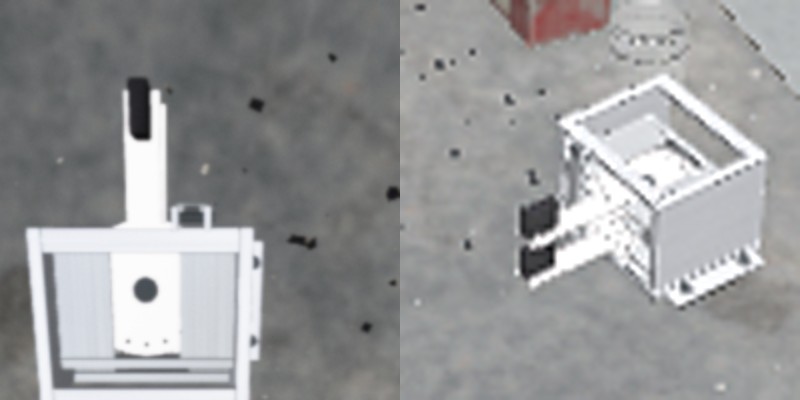

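v12: keeper is down and hanging in front. Small hub at (293,145) and neck end at (291,45) match the predicted home; both grips point straight out, one above the other. I'll let it settle briefly, then hand in.

jog_arm:
  commands:
    - {"translation": [0, 0, 0], "turn": [0, 0, 0]}
    - {"translation": [0, 0, 0], "turn": [0, 0, 0]}
    - {"translation": [0, 0, 0], "turn": [0, 0, 0]}
    - {"translation": [0, 0, 0], "turn": [0, 0, 0]}
    - {"translation": [0, 0, 0], "turn": [0, 0, 0]}
    - {"translation": [0, 0, 0], "turn": [0, 0, 0]}
    - {"translation": [0, 0, 0], "turn": [0, 0, 0]}
    - {"translation": [0, 0, 0], "turn": [0, 0, 0]}
    - {"translation": [0, 0, 0], "turn": [0, 0, 0]}
    - {"translation": [0, 0, 0], "turn": [0, 0, 0]}
    - {"translation": [0, 0, 0], "turn": [0, 0, 0]}
    - {"translation": [0, 0, 0], "turn": [0, 0, 0]}

```text
clock: 28.07
position: [0.6939, 0.0555, 0.2834]
ee_rot: [1.968, 2.449, -0.0]
force: [0.6, -0.7, -0.4]
width: 0.007
```

```bash
python3 -c "
from cell import arm
print(arm.observe()['clock'],arm.sign_off())"
```

```text
the job is handed in; nothing more can be done
28.0667 None
```

The job is handed in, at about 28 s of the 72 s allowed. The large plate is in the lower slot of the aluminium cassette, the small plate is in the upper slot, and the keeper bar hangs down in front. No verdict was reported, so this rests on my own checks.

**Plates:** I pushed each one until it met its stop at about 7–8 N and then released it. Afterwards the wrist camera showed each neck end within about 1 mm of where it should be when home. Both grips point straight out of the front.

**Keeper:** After I tipped it, the last pictures showed it down in front. I judged this by eye and did not measure its angle. I then let it settle for about another second before handing in.

**Bystanders:** The arm made no unexpected contact, but I did not measure the mug, dropper bottle, tumbler or gauge block again at the end.

**What went wrong or disagreed:**
- My first grasp of the large plate closed too late, so the gripper lifted empty. The plate did not noticeably move, and I regrasped it.
- The small plate slid about 11 mm as the fingers closed. I offset the grasp on purpose to keep the gripper clear of the purple cassette.
- The top camera read about 3–5 mm off the wrist camera, so I relied mainly on the wrist camera.

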